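# Fetch the wheel bearing from the back of the stock bay

### The arm

A 6-joint arm with a two-finger parallel gripper is mounted at the origin on the work surface. World frame = base frame: x ahead of the robot, y to its left, z up, the work surface at z = 0. Lengths are in m, angles in rad, forces in N, time in s.
With the tool pointing down it reaches from about 0.3 to 0.775 m from the base axis. Payload 14.6 kg.
Tool frame: the origin (TCP) lies on the centre line of the jaws, within the pads' length; the fingertips stand 19 mm ahead of it and the grasp point (between the pads) is the TCP; y points along the fingers, x is the direction in which the jaws open and shut, and the axes are right-handed (so a half turn about y gives the same grasp; the last joint's range is limited). The gripper opens to 94 mm and grips with 3 to 60 N. Pads are 16 mm wide; open, the fingers measure 119 mm over their backs; the gripper's body (75 mm by 177 mm) begins 78 mm behind the grasp point.
Start: joints at [1.13, 0.3, 1.521, -0, 1.321, -0.067], TCP at [0.201, 0.512, 0.224] pointing down, gripper open.
Joint ranges: [-3.03, 3.03], [-0.79, 2.21], [0.23, 2.52], [-1.04, 4.18], [0, 3.07], [-2.55, 2.55]. Speed limits (rad/s): [2.22, 2.22, 2.57, 3.14, 3.14, 3.14].

### API

Orientations are given as [roll, pitch, yaw] about the fixed x, y, z axes, in that order (R = Rz(yaw) Ry(pitch) Rx(roll)).
In Python, from station import ctrl, optics gives the robot as it stands.
- The arm moves only by the tool jog_arm, never from a script. Its argument "targets" is a list of rows, each a list of 3 entries, a list of its own where there are three numbers: the finger opening in cm, from 0 to 9.4, then the shift along the tool's x, y, z in cm, then the turn about the tool's y in rad. A call has 1 to 10 rows; each row is the pose to reach, as a shift and turn from the pose commanded when the call began, along the tool's axes at that moment; what a row does not reach only later rows make up. A row lasts 1/10 s, in which the tool goes at most 50 mm and 8.59 degrees, less where a joint would pass 70% of its speed; a pose out of reach is approached as far as the arm can. A call with a gripper value outside its range is refused whole. The fingers move at their own pace and stop on an object; "grip_force" is the grip in N (left out, the last holds). Time passes only in rows, so rows that repeat a pose let the fingers close. It gives the time, the measured TCP pose, the force and the opening at its end, in the units of the state.
- ctrl.get_obs(): the state, without advancing time (a new reading comes with each control period).
- optics.camera(name): name is "scene" or "side" or "wrist"; returns a dict with "img" (420x560x3 uint8, red, green, blue), "range_z" (420x560 float32, m along the optical axis (not along the pixel's ray), 0 where there is no reading), "camera_matrix" (3x3 intrinsics, pixels), "world_to_cam" (4x4, takes a point from world to camera coordinates); the wrist camera has in their place "mount" (4x4, takes a point from camera to tool coordinates, whose origin is the TCP and whose axes are the tool frame's). Camera axes: x right, y up, looking along -z (the intrinsics and any distortion apply to the point x, -y, -z); pixel columns grow to the right and rows downward; lengths in m; the calibration is good to about 2 mm. A picture is of the moment at which its call begins: read the wrist's pose just before it.
- ctrl.hand_in(): hands the job in, once; it reports no verdict.
The state is a dict: "time_s": time; "qpos": joint angles; "joint_vel": joint speeds; "tau": joint torques, N m; "ee_pos": TCP position; "eef_rot": TCP orientation; "force": force on the tool from outside, world axes, zero at the start; "moment": the same for the moment, N m; "grip_width": finger opening in m.
Only numpy, scipy, OpenCV 4.12 (cv2) and the standard library are available. Lean on these libraries where they do the work, as an engineer would, in place of code of your own. Each camera call takes 0.05 s, during which the arm holds its last target. There are 200 camera calls.

### The job

Pick the wheel bearing for the order: first clear the can, the bottle and the carton that crowd it out of the red bay and stand all three upright on the black rubber mat, leaving the bearing where it is. Then lay the bearing flat in the grey tray, and only after that put the can, bottle and carton back upright in the bay, each on the very spot where it stood at the start. Do not knock anything over, and leave the grease tin, the tape roll and the oil filter alone.

Things in the scene. Friction and masses are not known exactly. Their poses are not given: they have to be found in the camera images.
- can_mid (a point): aerosol can, bare metal with a grey band and a broad white cap, standing upright: 52 mm diameter up to 108 mm, then the cap, 47 mm diameter, to a total height of 135 mm. Point on its axis half-way up (67.5 mm above its foot); z up when upright. About 0.25 kg
- bottle_mid (a point): round grey plastic bottle with a paper label and a narrow black screw cap (27 mm diameter), standing upright: 50 mm diameter up to 98 mm, then a sloping shoulder, total height 125 mm. Point on its axis half-way up (62.5 mm above its foot); z up when upright. About 0.28 kg
- carton_mid (a point): small brown cardboard carton standing on end, 48 mm along its own x, 42 mm along its own y, 115 mm tall, rigid. Point at its centre (57.5 mm above its foot); z up when upright. About 0.16 kg
- bearing_mid (a point): wheel bearing lying flat, a steel ring with a dark seal: outer diameter 52 mm, bore 25 mm, 37 mm tall. Point on its axis half-way up (18.5 mm above its foot); z up. About 0.35 kg. The taller can, bottle and carton crowd round it, about 10 to 25 mm away, one in front (-x of the bay), one on each side; the back panel is 16 mm behind it
- bay: red steel stock bay fixed to the bench; origin at bench height. In its frame: floor x -70 to 95, y -105 to 105 mm, 4 mm above the bench; side lips 14 mm high; back panel 45 mm high, inner face at x = 87 mm; open front. Grey discs, 58 mm wide, at about (-25, 0), (33, 63), (33, -63) mm mark the places of can, bottle and carton, which vary; bearing at about (45, 0) mm
- mat: flat black rubber mat fixed to the bench beside the bay, 260 mm (x) by 140 mm (y), 4 mm thick; origin at the centre of its underside. It is the side area; it may be on either side
- tray: shallow open square grey plastic order tray fixed to the bench on the other side of the bay, 160 mm square outside, walls 4 mm thick and 22 mm high, inner floor 4 mm above the bench; origin at the centre of its underside
- tin_mid (a point): bystander: wide metal grease tin with a paper label, 104 mm diameter, 74 mm tall, loose beyond the bay. Point at its centre
- tape_mid (a point): bystander: roll of brown tape lying flat, 100 mm outside and 76 mm inside diameter, 48 mm tall, loose beyond the bay. Point at its centre
- filter_mid (a point): bystander: white oil filter, 76 mm diameter, 80 mm tall, standing loose on the left of the bench. Point at its centre

How it is judged:
By the outcome, as a careful person would: the job done as asked, in the order asked, and still so for the second after the job is handed in, with the robot touching nothing.
It also fails if it takes over 141 s, if anything falls off the work surface, if the arm or the gripper's body presses on something with over 40 N, if the wrist force passes 120 N, or if a joint passes its speed limit or range.

## Working session

There is one attempt and no reset: what is moved stays moved. The work goes in short steps, Python scripts to look and compute and a tool call to move; the robot and the scene stay as the last step left them, time stands still between calls to the robot, and variables do not carry over. Pictures are saved under pics/ and viewed, about 12 in all and at most 16, crops included, and the job is handed in when it is done.

Besides the shell and the picture viewer there is one more tool, called after "Request:" as a command line: name --argument value ..., lists and objects as JSON in quotes. jog_arm: Moves the arm, as the interface text tells. Its arguments: {"type":"object","properties":{"targets":{"type":"array","items":{"type":"array"}},"grip_force":{"type":"number"}},"required":["targets"]}

```bash
ls; mkdir -p pics; cat > h.py <<'E'
import numpy as np, cv2
from station import ctrl, optics
from scipy.spatial.transform import Rotation as R
def cam(name):
    o=ctrl.get_obs(); c=optics.camera(name)
    if name=="wrist":
        T=np.eye(4); T[:3,:3]=R.from_euler('xyz',o['eef_rot']).as_matrix(); T[:3,3]=o['ee_pos']
        c2w=T@np.array(c['mount'])
    else: c2w=np.linalg.inv(np.array(c['world_to_cam']))
    K=np.array(c['camera_matrix']); z=c['range_z']
    v,u=np.mgrid[0:z.shape[0],0:z.shape[1]]
    P=np.stack([(u-K[0,2])/K[0,0]*z,-(v-K[1,2])/K[1,1]*z,-z,np.ones_like(z)],-1)@c2w.T
    P=P[...,:3]; P[z==0]=np.nan
    return c,P,c2w
def save(img,n): cv2.imwrite('pics/'+n,img[...,::-1])
E
python3 - <<'E'
from h import *
print(ctrl.get_obs())
for n in("scene","side","wrist"):
    c,P,T=cam(n); save(c['img'],n+'0.png'); np.save('pics/'+n+'0.npy',P); print(n,{k:(v.tolist() if k!='img' and k!='range_z' else v.shape) if hasattr(v,'shape') else v for k,v in c.items()})
a=[cv2.resize(cv2.imread(f'pics/{n}0.png'),(400,300)) for n in("scene","side","wrist")]
E
```

```text
pics
{'time_s': 0.0, 'qpos': array([ 1.13038354e+00,  3.00470162e-01,  1.52157452e+00, -6.63130846e-06,
        1.32070179e+00, -6.66251931e-02]), 'joint_vel': array([-2.03075626e-05, -2.23823876e-03,  1.10612913e-03,  4.44833444e-04,
       -8.77950862e-04,  8.41725245e-04]), 'tau': array([ 4.48531136e-03, -5.31849360e+01, -3.52722681e+01,  7.09970389e-02,
        2.46166351e-02, -9.72675525e-05]), 'ee_pos': array([0.20074423, 0.51179955, 0.22388961]), 'eef_rot': array([-1.57072592e+00,  1.15168720e-03,  1.19701042e+00]), 'force': array([ 0.06490922,  0.30481994, -0.54548892]), 'moment': array([ 0.01007015,  0.02740792, -0.01154935]), 'grip_width': 0.09374623076957557}
scene {'img': (420, 560, 3), 'range_z': (420, 560), 'camera_matrix': [[413.5885673616355, 0.0, 275.96210713472107], [0.0, 413.5885673616355, 207.07881544273053], [0.0, 0.0, 1.0]], 'world_to_cam': [[0.49546388129073055, 0.868624755101041, -0.0025645978206120415, -0.3821072846674565], [-0.4767302204864567, 0.2743927899004895, 0.8351268728316436, 0.19504720507761045], [0.7261155825426551, -0.41255258049887705, 0.55005138
[... 312 characters left out ...]
44, -0.577543667116939], [0.19066241529447941, 0.5853449555473409, 0.7880476675997188, -0.21308827615427137], [-0.24606283336854298, -0.7486480342911467, 0.6156128676259509, -1.0483729849740224], [0.0, 0.0, 0.0, 1.0]]}
wrist {'img': (420, 560, 3), 'range_z': (420, 560), 'camera_matrix': [[377.8455861087614, 0.0, 273.3719635975322], [0.0, 377.8455861087614, 204.86401926422718], [0.0, 0.0, 1.0]], 'mount': [[0.9999997308660937, -0.00039825784007792455, -0.0006161642905519322, 0.00016325198691391485], [-0.0004919892235644815, 0.2590020684949689, -0.9658766414309496, -0.16060047634948518], [0.0005442557707836512, 0.9658766846269871, 0.2590018028501649, 0.07559282250929823], [0.0, 0.0, 0.0, 1.0]]}
```

View pics/scene0.png

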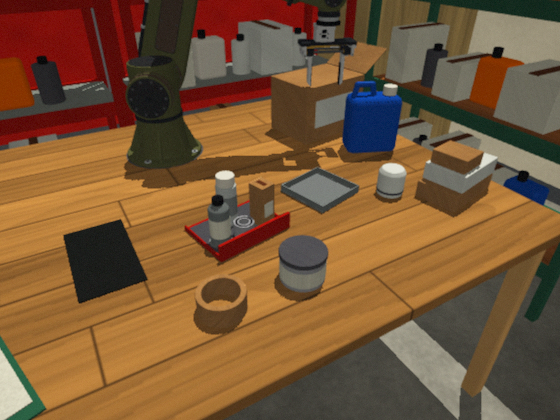

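View pics/side0.png

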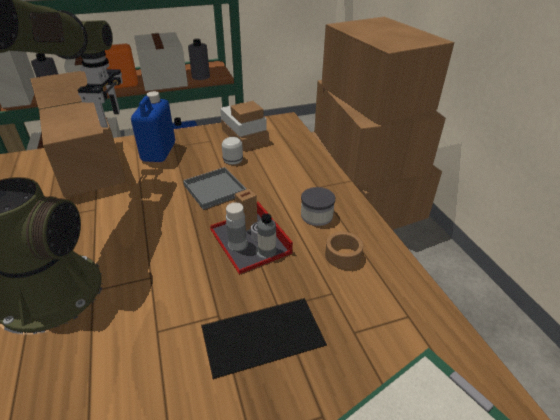

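Scene: the bay sits at about (238,222), with can (225,190), bottle (219,218), carton (262,203). Mat at (104,258), tray (320,188). Side view agrees. A tall brown box and a blue canister stand near the start pose.

```bash
python3 - <<'E'
from h import *
for n,b in (("scene",(165,255,180,300)),("side",(185,275,200,300))):
    P=np.load(f'pics/{n}0.npy'); im=cv2.imread(f'pics/{n}0.png')
    Q=P[b[0]:b[1],b[2]:b[3]]
    # cluster in horizontal layers
    for nm,lo,hi in(("can z>.13",.131,.15),("bottle.122+",.122,.1305),("carton top",.113,.1215),("body 50-95",.05,.095)):
        m=((Q[...,2]>lo)&(Q[...,2]<hi)).astype(np.uint8)
        k,l=cv2.connectedComponents(m)
        for i in range(1,k):
            q=Q[l==i]
            if len(q)>8: print(n,nm,len(q),q.min(0).round(3),q.max(0).round(3),np.median(q,0).round(3))
    hsv=cv2.cvtColor(im,cv2.COLOR_BGR2HSV)
    red=(hsv[...,1]>150)&((hsv[...,0]<8)|(hsv[...,0]>172))&(P[...,2]<.06)&(P[...,0]>.3)
    p=P[red]; p=p[(p[:,2]>0.002)&(p[:,2]<.055)]
    print('red',cv2.minAreaRect(p[:,:2].astype(np.float32)),p.min(0),p.max(0))
    # black mat, grey tray
    for nm,m in(("mat",(im.max(2)<45)&(P[...,2]<.012)&(P[...,2]>-.005)&(P[...,0]>.2)),("tray",(hsv[...,1]<60)&(im.max(2)<150)&(P[...,2]<.03)&(P[...,2]>-.005)&(P[...,0]>.2))):
        k,l,s,_=cv2.connectedComponentsWithStats(m.astype(np.uint8))
        for i in range(1,k):
            if s[i,4]>500: 
                q=P[l==i]; print(n,nm,s[i],cv2.minAreaRect(q[:,:2].astype(np.float32)),np.median(q[:,2]))
    # all tall things map
    g=P[(P[...,2]>.03)&(P[...,2]<.6)&(P[...,0]>-.1)&(P[...,0]<1)&(abs(P[...,1])<.9)]
    k=np.floor(g[:,:2]/.05).astype(int); d={}
    for a,z in zip(map(tuple,k),g[:,2]): d.setdefault(a,[]).append(z)
    print({(round(a[0]*.05,2),round(a[1]*.05,2)):round(float(np.max(z)),2) for a,z in sorted(d.items()) if len(z)>10})
E
```

```text
scene can z>.13 183 [ 0.471 -0.01   0.131] [0.52  0.035 0.14 ] [0.502 0.011 0.138]
scene bottle.122+ 57 [ 0.491 -0.01   0.122] [0.52 0.03 0.13] [0.515 0.003 0.127]
scene bottle.122+ 87 [ 0.557 -0.051  0.122] [ 0.584 -0.025  0.129] [ 0.572 -0.04   0.128]
scene carton top 210 [0.517 0.061 0.113] [0.572 0.112 0.12 ] [0.547 0.085 0.118]
scene carton top 59 [ 0.49  -0.01   0.113] [0.521 0.034 0.121] [0.514 0.005 0.117]
scene carton top 37 [ 0.563 -0.051  0.114] [ 0.582 -0.029  0.121] [ 0.579 -0.043  0.117]
scene body 50-95 525 [ 0.507 -0.063  0.05 ] [0.595 0.036 0.095] [ 0.583 -0.034  0.074]
scene body 50-95 384 [0.526 0.06  0.05 ] [0.574 0.113 0.095] [0.562 0.073 0.073]
scene body 50-95 348 [0.711 0.019 0.069] [0.771 0.087 0.076] [0.74  0.052 0.073]
red ((0.5340211391448975, 0.020841144025325775), (0.1691964715719223, 0.21345214545726776), 10.66025161743164) [ 0.43744318 -0.09659342  0.00200882] [0.63574326 0.14027024 0.04659683]
scene mat [  64  220   83   83 4389] ((0.47923314571380615, -0.2968943417072296), (0.1374981701374054, 0.261880487203598), 89.97283935546875) 0.0033024695585806
[... 12934 characters left out ...]
)): 0.05, (np.float64(0.7), np.float64(-0.1)): 0.05, (np.float64(0.7), np.float64(0.0)): 0.08, (np.float64(0.7), np.float64(0.05)): 0.08, (np.float64(0.7), np.float64(0.1)): 0.08, (np.float64(0.7), np.float64(0.5)): 0.05, (np.float64(0.7), np.float64(0.55)): 0.15, (np.float64(0.7), np.float64(0.6)): 0.15, (np.float64(0.75), np.float64(-0.2)): 0.05, (np.float64(0.75), np.float64(-0.15)): 0.05, (np.float64(0.75), np.float64(-0.1)): 0.05, (np.float64(0.75), np.float64(0.0)): 0.08, (np.float64(0.75), np.float64(0.05)): 0.08, (np.float64(0.75), np.float64(0.1)): 0.08, (np.float64(0.75), np.float64(0.55)): 0.09, (np.float64(0.8), np.float64(-0.15)): 0.05, (np.float64(0.8), np.float64(0.05)): 0.08}
```

Request:
jog_arm --targets '[[9.4,[0,-5,0],0],[9.4,[-35.6,-7.6,-45.5],-0.57],[9.4,[-35.6,-7.6,-45.5],-0.57],[9.4,[-35.6,-7.6,-45.5],-0.57],[9.4,[-35.6,-7.6,-45.5],-0.57],[9.4,[-35.6,-7.6,-45.5],-0.57],[9.4,[-35.6,-7.6,-45.5],-0.57],[9.4,[-35.6,-7.6,-45.5],-0.57],[9.4,[-35.6,-7.6,-45.5],-0.57],[9.4,[-35.6,-7.6,-45.5],-0.57]]' --grip_force 20

```text
time_s: 1.15
ee_pos: [0.4214, 0.1376, 0.2942]
eef_rot: [-1.571, -0.0, 1.767]
force: [0.5, 0.9, -0.0]
grip_width: 0.0938
```

Request:
jog_arm --targets '[[9.4,[-13,-0.5,-4.5],0],[9.4,[-13,-0.5,-4.5],0],[9.4,[-13,-0.5,-4.5],0],[9.4,[-13,-0.5,-4.5],0],[9.4,[-13,-0.5,-4.5],0],[9.4,[-13,-0.5,-4.5],0]]'

```text
time_s: 1.75
ee_pos: [0.49, 0.0216, 0.2989]
eef_rot: [-1.571, -0.0, 1.768]
force: [1.2, -0.7, 0.0]
grip_width: 0.0945
```

```bash
cat >> h.py <<'E'
def go(x,y,z,yaw=None):
    "shift in cm along tool axes + turn, from the present pose"
    o=ctrl.get_obs(); M=R.from_euler('xyz',o['eef_rot']).as_matrix()
    d=M.T@(np.array([x,y,z])-o['ee_pos'])*100
    print('go',d.round(2), 0 if yaw is None else round(o['eef_rot'][2]-yaw,3))
E
python3 - <<'E'
from h import *
o=ctrl.get_obs(); print(o['ee_pos'],o['eef_rot'],o['grip_width'])
c,P,T=cam("wrist"); save(c['img'],'w1.png'); np.save('pics/w1.npy',P)
for nm,lo,hi in(("can",.128,.15),("bot",.120,.1265),("bot",.126,.135),("carton",.112,.1265),("bearing",.035,.043),("panel",.0435,.054),("lips/tray",.017,.03)):
    m=((P[...,2]>lo)&(P[...,2]<hi)&(P[...,0]>.3)&(P[...,0]<.66)).astype(np.uint8)
    k,l,s,ce=cv2.connectedComponentsWithStats(m)
    for i in range(1,k):
        q=P[l==i]
        if len(q)>60:
            (cx,cy),r=cv2.minEnclosingCircle(q[:,:2].astype(np.float32)); print(nm,len(q),ce[i].round(),'circ',round(cx,4),round(cy,4),round(r,4),'rect',np.round(np.hstack(cv2.minAreaRect(q[:,:2].astype(np.float32))),4),np.median(q[:,2]).round(4))
E
```

```text
[0.49000837 0.02161725 0.29890338] [-1.57056616e+00 -1.96849864e-04  1.76775660e+00] 0.09454581082766397
can 2190 [266. 194.] circ 0.4938 0.0158 0.0235 rect [4.93200e-01 1.59000e-02 4.55000e-02 4.62000e-02 1.66043e+01] 0.1392
can 566 [198. 257.] circ 0.5666 -0.0346 0.0136 rect [ 5.66400e-01 -3.49000e-02  2.57000e-02  2.64000e-02  6.14587e+01] 0.1293
bot 71 [203. 245.] circ 0.5631 -0.0338 0.0128 rect [ 5.58500e-01 -3.25000e-02  2.55000e-02  1.03000e-02  7.46583e+01] 0.1233
bot 69 [268. 172.] circ 0.4815 0.0148 0.0198 rect [0.4761 0.0142 0.011  0.0393 5.6102] 0.1306
bot 604 [198. 256.] circ 0.5666 -0.0346 0.0136 rect [ 5.66400e-01 -3.49000e-02  2.58000e-02  2.63000e-02  6.23334e+01] 0.1292
carton 184 [266. 170.] circ 0.4853 0.0127 0.0235 rect [4.78700e-01 1.06000e-02 1.86000e-02 4.66000e-02 1.72711e+01] 0.1134
carton 2106 [331. 252.] circ 0.5417 0.09 0.0311 rect [ 0.5421  0.0902  0.0486  0.0422 16.7386] 0.1194
carton 247 [204. 244.] circ 0.5662 -0.0349 0.0161 rect [ 5.6140e-01 -3.3600e-02  3.0800e-02  2.1600e-02  7.9886e+01] 0.1144
bearing 85 [219. 212.] circ 0.5599 -0.0333 0.0243 rect
[... 677 characters left out ...]
830 [246. 273.] circ 0.6164 0.0137 0.0783 rect [6.13600e-01 1.31000e-02 9.10000e-03 1.56300e-01 1.06296e+01] 0.0453
lips/tray 1582 [478. 215.] circ 0.4868 0.3059 0.1109 rect [ 0.4868  0.3062  0.1605  0.158  14.3526] 0.0217
lips/tray 107 [223. 208.] circ 0.5588 -0.0312 0.0235 rect [ 5.51500e-01 -2.77000e-02  4.68000e-02  1.63000e-02  6.45745e+01] 0.0227
lips/tray 101 [319. 204.] circ 0.5203 0.0834 0.0209 rect [5.19400e-01 8.31000e-02 1.80000e-03 4.16000e-02 1.82557e+01] 0.0236
lips/tray 74 [265. 239.] circ 0.5689 0.0281 0.0119 rect [0.5733 0.0285 0.009  0.0235 5.219 ] 0.0236
lips/tray 366 [265. 263.] circ 0.606 0.0336 0.0555 rect [6.0590e-01 3.3600e-02 1.7000e-03 1.1080e-01 1.0745e+01] 0.0238
```

View pics/w1.png

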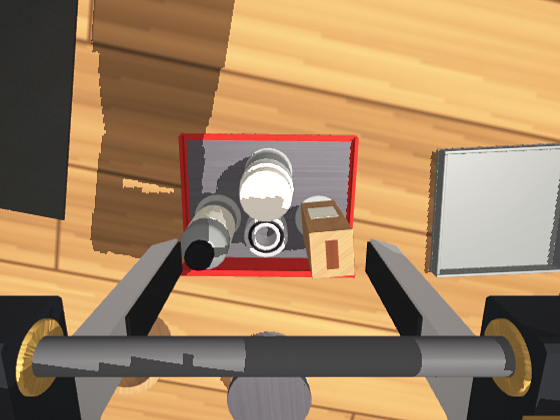

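Wrist view: can cap (266,195), bottle cap (198,256), bearing (266,237) and carton (328,240). The tray is on the right and the mat on the left. All sizes match the given ones.

Request:
jog_arm --targets '[[7.6,[-0.6,3,-0.2],0.15],[7.6,[-0.6,6,-0.2],0.2],[7.6,[-0.6,10,-0.2],0.2],[7.6,[-0.6,14,-0.2],0.2],[7.6,[-0.6,18,-0.2],0.2],[7.6,[-0.6,21.4,-0.2],0.2],[7.6,[-0.6,21.4,-0.2],0.2],[7.6,[-0.6,21.4,-0.2],0.2],[7.6,[-0.6,21.4,-0.2],0.2]]'

```text
time_s: 2.7
ee_pos: [0.4945, 0.0157, 0.0871]
eef_rot: [-1.574, 0.0, 1.568]
force: [0.0, 0.1, -0.0]
grip_width: 0.0757
```

Request:
jog_arm --targets '[[4.6,[0,0,0],0],[4.6,[0,0,0],0],[4.6,[0,0,0],0],[4.6,[0,0,0],0],[4.6,[0,0,0],0],[4.6,[0,0,0],0],[4.6,[0,0,0],0],[4.6,[0,0,0],0]]' --grip_force 20

```text
time_s: 3.5
ee_pos: [0.4937, 0.0154, 0.0854]
eef_rot: [-1.571, 0.0, 1.567]
force: [-1.3, -0.2, 5.5]
grip_width: 0.0519
```

```bash
python3 - <<'E'
from h import *
o=ctrl.get_obs(); print(o); go(.395,-.297,.3)
E
```

```text
{'time_s': 3.5, 'qpos': array([-4.30529361e-02,  3.45438262e-01,  1.81627071e+00,  5.15762642e-06,
        9.79282971e-01, -1.61006687e+00]), 'joint_vel': array([ 0.00045835, -0.00144532,  0.00040473, -0.00054248, -0.00093483,
       -0.00078198]), 'tau': array([-1.95991709e-01, -4.66938615e+01, -2.77364767e+01, -8.88008438e-02,
       -3.35139586e-01, -3.44655957e-03]), 'ee_pos': array([0.49374035, 0.01536491, 0.08543083]), 'eef_rot': array([-1.57139674e+00,  1.93044906e-05,  1.56701106e+00]), 'force': array([-1.25101408, -0.16359668,  5.4806161 ]), 'moment': array([ 0.06414151,  0.2789568 , -0.03971629]), 'grip_width': 0.05185718215808758}
go [-31.27 -21.46   9.74] 0
```

Request:
jog_arm --targets '[[4.6,[0,-1.5,0],0],[4.6,[0,-4,0],0],[4.6,[0,-7,0],0],[4.6,[0,-10,0],0],[4.6,[-2,-11,0.6],0],[4.6,[-5,-11,1.6],0],[4.6,[-9,-11,2.8],0],[4.6,[-13,-11,4.1],0],[4.6,[-17,-11,5.4],0],[4.6,[-21,-11,6.7],0]]' --grip_force 28

```text
time_s: 4.5
ee_pos: [0.4247, -0.1958, 0.1947]
eef_rot: [-1.57, -0.0, 1.567]
force: [1.3, -0.5, -3.7]
grip_width: 0.0517
```

Request:
jog_arm --targets '[[4.6,[-4,0,1.3],0],[4.6,[-7.5,0,2.4],0],[4.6,[-9.5,0,3],0],[4.6,[-10.2,1,3.2],0],[4.6,[-10.2,3,3.2],0],[4.6,[-10.2,6,3.2],0],[4.6,[-10.2,8.5,3.2],0],[4.6,[-10.2,10,3.2],0],[4.6,[-10.2,10,3.2],0],[4.6,[-10.2,10,3.2],0]]'

```text
time_s: 5.5
ee_pos: [0.3935, -0.2958, 0.095]
eef_rot: [-1.57, -0.0, 1.568]
force: [-0.1, -0.1, -2.7]
grip_width: 0.0515
```

```bash
python3 - <<'E'
from h import *
o=ctrl.get_obs(); print(o['ee_pos'],o['force'],o['grip_width'],o['qpos'][5]); go(.395,-.297,.0866)
E
```

```text
[ 0.39350226 -0.29575459  0.09497191] [-0.0827206  -0.1312097  -2.67541253] 0.051499352735682756 -2.286535508301265
go [-0.12  0.84 -0.15] 0
```

Request:
jog_arm --targets '[[4.6,[0,0.4,0],0],[4.6,[0,0.7,0],0],[4.6,[0,0.9,0],0],[4.6,[0,0.9,0],0],[4.6,[0,0.9,0],0]]'

```text
time_s: 6.0
ee_pos: [0.3934, -0.2963, 0.0861]
eef_rot: [-1.571, 0.0, 1.567]
force: [-0.1, -0.2, -3.0]
grip_width: 0.0513
```

Request:
jog_arm --targets '[[4.6,[0,0.1,0],0],[4.6,[0,0.15,0],0],[4.6,[0,0.15,0],0],[5.4,[0,0.15,0],0],[6.0,[0,0.15,0],0],[7.0,[0,0.15,0],0],[7.6,[0,0.15,0],0],[7.6,[0,0.15,0],0],[7.6,[0,-3,0],0],[7.6,[0,-7,0],0]]'

```text
time_s: 7.0
ee_pos: [0.3926, -0.2957, 0.1556]
eef_rot: [-1.568, -0.002, 1.567]
force: [-0.5, -0.2, 0.3]
grip_width: 0.0765
```

```bash
python3 - <<'E'
from h import *
o=ctrl.get_obs(); print(o['ee_pos'],o['force'],o['grip_width'],o['qpos'][5]); go(.5665,-.0348,.20,1.64);go(.5665,-.0348,.080,1.64)
E
```

```text
[ 0.39263655 -0.2956764   0.15556367] [-0.49824683 -0.18523581  0.34790596] 0.0765162093688546 -2.2869200038638673
go [ 26.17  -4.43 -17.27] -0.073
go [ 26.14   7.57 -17.31] -0.073
```

Request:
jog_arm --targets '[[7.6,[0,-4,0],0],[7.6,[4,-7,-2.6],0],[7.6,[8,-7,-5.3],0],[7.6,[12,-7,-8],0],[7.6,[16,-7,-10.6],0],[7.6,[20,-7,-13.3],0],[7.6,[24,-7,-16],0],[7.6,[26.1,-6,-17.3],0],[7.6,[26.1,-6,-17.3],0],[7.6,[26.1,-6,-17.3],0]]'

```text
time_s: 8.0
ee_pos: [0.5671, -0.0358, 0.2156]
eef_rot: [-1.57, 0.0, 1.568]
force: [0.6, -0.0, 0.6]
grip_width: 0.0761
```

```bash
python3 - <<'E'
from h import *
o=ctrl.get_obs(); print(o['ee_pos'],o['grip_width'])
go(.5665,-.0348,.080)
c,P,T=cam("wrist"); save(c['img'],'w2.png')
for nm,lo,hi in(("mid",.126,.135),("carton",.112,.1265),("can",.136,.15)):
    m=((P[...,2]>lo)&(P[...,2]<hi)&(P[...,0]>.3)&(P[...,0]<.66)).astype(np.uint8)
    k,l,s,ce=cv2.connectedComponentsWithStats(m)
    for i in range(1,k):
        q=P[l==i]
        if len(q)>60:
            (cx,cy),r=cv2.minEnclosingCircle(q[:,:2].astype(np.float32)); print(nm,len(q),ce[i].round(),'circ',round(cx,4),round(cy,4),round(r,4),np.round(np.hstack(cv2.minAreaRect(q[:,:2].astype(np.float32))),4))
E
```

```text
[ 0.56714909 -0.0358249   0.21564189] 0.07614238688830118
go [ 0.1  13.56  0.05] 0
mid 1158 [274. 217.] circ 0.5666 -0.0351 0.0135 [ 0.5666 -0.035   0.0264  0.0261  1.5722]
carton 4417 [453. 177.] circ 0.5424 0.0902 0.0316 [ 0.5422  0.0899  0.0489  0.0427 17.2388]
carton 336 [274. 200.] circ 0.567 -0.0349 0.0161 [ 5.61100e-01 -3.49000e-02  3.20000e-02  1.95000e-02  8.99394e+01]
```

View pics/w2.png

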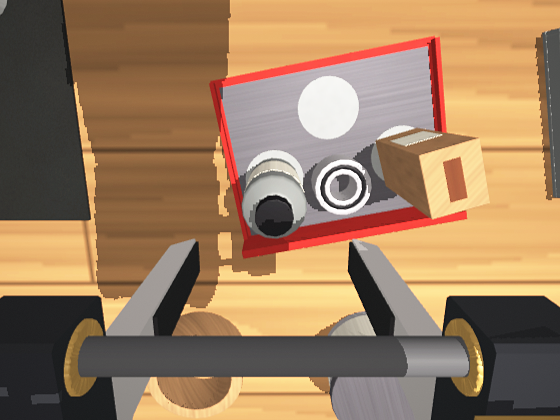

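Wrist view: the bottle cap is at (274,217), centred under the jaws. The can's empty disc is at (328,107), and the bearing at (342,187) has not moved.

Request:
jog_arm --targets '[[7.6,[0.1,4,0],0],[7.6,[0.1,8,0],0],[7.6,[0.1,11.5,0],0],[7.6,[0.1,13.5,0],0],[7.6,[0.1,13.5,0],0],[7.6,[0.1,13.5,0],0],[4.4,[0.1,13.5,0],0],[4.4,[0.1,13.5,0],0],[4.4,[0.1,13.5,0],0],[4.4,[0.1,13.5,0],0]]' --grip_force 28

```text
time_s: 9.05
ee_pos: [0.5676, -0.035, 0.0816]
eef_rot: [-1.572, 0.0, 1.567]
force: [0.2, 0.1, 4.8]
grip_width: 0.0493
```

Request:
jog_arm --targets '[[4.4,[0,0,0],0],[4.4,[0,0,0],0],[4.4,[0,0,0],0],[4.4,[0,0,0],0]]'

```text
time_s: 9.45
ee_pos: [0.5676, -0.035, 0.0815]
eef_rot: [-1.572, 0.0, 1.567]
force: [-0.6, 0.0, 5.8]
grip_width: 0.0494
```

```bash
python3 - <<'E'
from h import *
o=ctrl.get_obs(); print(o['ee_pos'],o['eef_rot'],o['force'],o['grip_width']); go(.563,-.297,.08)
E
```

```text
[ 0.56763459 -0.03496053  0.08154673] [-1.57172180e+00  1.47621347e-04  1.56701630e+00] [-0.5610429   0.01269566  5.80926548] 0.04944430501053923
go [-26.21   0.16   0.36] 0
```

Request:
jog_arm --targets '[[4.4,[0,-1.5,0],0],[4.4,[0,-4,0],0],[4.4,[0,-7,0],0],[4.4,[0,-10,0],0],[4.4,[-2,-11,0],0],[4.4,[-5,-11,0.1],0],[4.4,[-9,-11,0.1],0],[4.4,[-13,-11,0.2],0],[4.4,[-17,-11,0.3],0],[4.4,[-21,-11,0.4],0]]'

```text
time_s: 10.45
ee_pos: [0.5621, -0.2463, 0.1917]
eef_rot: [-1.571, -0.0, 1.567]
force: [0.6, -0.2, -3.3]
grip_width: 0.0498
```

Request:
jog_arm --targets '[[4.4,[-3,0,0],0],[4.4,[-4.7,0,0],0],[4.4,[-5.2,1,0],0],[4.4,[-5.2,3,0],0],[4.4,[-5.2,6,0],0],[4.4,[-5.2,8.5,0],0],[4.4,[-5.2,10.2,0],0],[4.4,[-5.2,10.6,0],0],[4.4,[-5.2,10.8,0],0],[4.4,[-5.2,10.8,0],0]]'

```text
time_s: 11.45
ee_pos: [0.5627, -0.2965, 0.0837]
eef_rot: [-1.572, 0.0, 1.568]
force: [-0.7, 0.2, -2.5]
grip_width: 0.0495
```

Lower 2 mm to the grasp height, release, and rise.

Request:
jog_arm --targets '[[4.4,[0,0.1,0],0],[4.4,[0,0.25,0],0],[4.4,[0,0.25,0],0],[5.2,[0,0.25,0],0],[5.8,[0,0.25,0],0],[6.8,[0,0.25,0],0],[7.6,[0,0.25,0],0],[7.6,[0,0.25,0],0],[7.6,[0,-3,0],0],[7.6,[0,-7,0],0]]'

```text
time_s: 12.45
ee_pos: [0.5616, -0.2965, 0.1522]
eef_rot: [-1.568, -0.002, 1.567]
force: [-0.6, -0.1, 0.6]
grip_width: 0.0759
```

Request:
jog_arm --targets '[[7.6,[0,-4,0],0],[7.6,[0,-7,0],0],[7.6,[0,-7,0],0]]'

```text
time_s: 12.75
ee_pos: [0.5634, -0.2976, 0.2279]
eef_rot: [-1.577, 0.004, 1.567]
force: [-0.1, -0.1, -0.2]
grip_width: 0.0758
```

```bash
python3 - <<'E'
from h import *
o=ctrl.get_obs(); print(o['ee_pos'],o['eef_rot'],o['force'],o['grip_width'],o['qpos'][5]); go(.5422,.090,.22,1.864)
E
```

```text
[ 0.56344861 -0.29755932  0.22790211] [-1.57714455  0.00382489  1.56700544] [-0.06987608 -0.14265711 -0.22028303] 0.07578991947373508 -2.1103541140420368
go [38.75  0.63  2.28] -0.297
```

Request:
jog_arm --targets '[[7.4,[5,0,0.3],0],[7.4,[10,0,0.6],-0.1],[7.4,[15,0,0.9],-0.2],[7.4,[20,0,1.2],-0.297],[7.4,[25,0,1.5],-0.297],[7.4,[30,0,1.8],-0.297],[7.4,[35,0,2.1],-0.297],[7.4,[38.6,0,2.2],-0.297],[7.4,[38.6,0,2.2],-0.297],[7.4,[38.6,0,2.2],-0.297]]'

```text
time_s: 13.75
ee_pos: [0.5415, 0.0896, 0.2222]
eef_rot: [-1.57, -0.0, 1.866]
force: [0.2, -1.2, -0.2]
grip_width: 0.0738
```

```bash
python3 - <<'E'
from h import *
o=ctrl.get_obs(); print(o['ee_pos'],o['eef_rot'],o['grip_width'])
go(.5422,.090,.08,1.864)
c,P,T=cam("wrist")
for nm,lo,hi in(("carton",.112,.1265),("bearing",.035,.043)):
    m=((P[...,2]>lo)&(P[...,2]<hi)&(P[...,0]>.3)&(P[...,0]<.66)).astype(np.uint8)
    k,l,s,ce=cv2.connectedComponentsWithStats(m)
    for i in range(1,k):
        q=P[l==i]
        if len(q)>300: print(nm,len(q),np.round(np.hstack(cv2.minAreaRect(q[:,:2].astype(np.float32))),4), cv2.minEnclosingCircle(q[:,:2].astype(np.float32)))
E
```

```text
[0.54151403 0.08958161 0.22219596] [-1.56972484e+00 -5.44150057e-05  1.86554617e+00] 0.0737897340643154
go [ 0.02 14.22 -0.09] 0.002
carton 3745 [ 0.5423  0.0901  0.0485  0.042  16.5242] ((0.5421624183654785, 0.09001833945512772), 0.031268034130334854)
bearing 1899 [ 0.5644  0.0281  0.0507  0.051  19.0826] ((0.5646395087242126, 0.027862463146448135), 0.025961212813854218)
bearing 448 [6.11100e-01 6.50000e-03 1.50000e-03 1.45300e-01 1.06474e+01] ((0.6111676692962646, 0.006513260304927826), 0.07276152074337006)
```

Request:
jog_arm --targets '[[7.4,[0,4,-0.1],0],[7.4,[0,8,-0.1],0],[7.4,[0,12,-0.1],0],[7.4,[0,14.1,-0.1],0],[7.4,[0,14.1,-0.1],0],[7.4,[0,14.1,-0.1],0],[3.6,[0,14.1,-0.1],0],[3.6,[0,14.1,-0.1],0],[3.6,[0,14.1,-0.1],0],[3.6,[0,14.1,-0.1],0]]' --grip_force 25

```text
time_s: 14.8
ee_pos: [0.5429, 0.0895, 0.0825]
eef_rot: [-1.572, 0.0, 1.864]
force: [-0.3, -0.2, 0.8]
grip_width: 0.0456
```

Request:
jog_arm --targets '[[3.6,[0,0,0],0],[3.6,[0,0,0],0],[3.6,[0,0,0],0],[3.6,[0,0,0],0],[3.6,[0,0,0],0]]'

```text
time_s: 15.3
ee_pos: [0.5429, 0.0895, 0.0823]
eef_rot: [-1.571, 0.0, 1.864]
force: [-2.4, -0.2, 6.3]
grip_width: 0.0419
```

```bash
python3 - <<'E'
from h import *
o=ctrl.get_obs(); print(o['ee_pos'],o['eef_rot'],o['force'],o['grip_width']); go(.479,-.297,.08,1.567)
E
```

```text
[0.54291186 0.08951111 0.08234184] [-1.57126650e+00  1.02904521e-04  1.86405975e+00] [-2.35620673 -0.19748017  6.26879035] 0.041883404677030875
go [-35.15   0.23  17.29] 0.297
```

Request:
jog_arm --targets '[[3.6,[0,-1.5,0],0],[3.6,[0,-4,0],0],[3.6,[0,-7,0],0],[3.6,[0,-10,0],0],[3.6,[-1.8,-11,0.9],0],[3.6,[-4.5,-11,2.2],0.08],[3.6,[-8,-11,3.9],0.16],[3.6,[-12,-11,5.9],0.24],[3.6,[-16,-11,7.9],0.297],[3.6,[-20,-11,9.9],0.297]]'

```text
time_s: 16.3
ee_pos: [0.505, -0.1321, 0.1916]
eef_rot: [-1.57, -0.0, 1.565]
force: [0.6, -0.6, -1.2]
grip_width: 0.0419
```

```bash
python3 - <<'E'
from h import *
o=ctrl.get_obs(); print(o['ee_pos'],o['eef_rot'],o['force'],o['grip_width']); go(.479,-.297,.0825,1.567)
E
```

```text
[ 0.50504035 -0.13211553  0.19163147] [-1.57020245e+00 -2.61049747e-04  1.56514471e+00] [ 0.59376083 -0.63999489 -1.24432777] 0.04191624359357706
go [-16.51  10.91   2.5 ] -0.002
```

Request:
jog_arm --targets '[[3.6,[-4,0,0.6],0],[3.6,[-8,0,1.2],0],[3.6,[-12,0,1.8],0],[3.6,[-15,0,2.3],0],[3.6,[-16.5,0,2.5],0],[3.6,[-16.5,2,2.5],0],[3.6,[-16.5,5,2.5],0],[3.6,[-16.5,8,2.5],0],[3.6,[-16.5,10,2.5],0],[3.6,[-16.5,10.6,2.5],0]]'

```text
time_s: 17.3
ee_pos: [0.4794, -0.2943, 0.0836]
eef_rot: [-1.568, -0.002, 1.568]
force: [-0.4, 0.0, -2.7]
grip_width: 0.0419
```

Request:
jog_arm --targets '[[3.6,[0,0.1,0],0],[3.6,[0,0.1,0],0],[3.6,[0,0.1,0],0]]'

```text
time_s: 17.6
ee_pos: [0.4807, -0.2957, 0.0862]
eef_rot: [-1.572, 0.001, 1.567]
force: [-0.3, -0.5, -1.8]
grip_width: 0.0418
```

Request:
jog_arm --targets '[[3.6,[0,0.2,0],0],[3.6,[0,0.4,0],0],[3.6,[0,0.4,0],0],[4.4,[0,0.4,0],0],[5.0,[0,0.4,0],0],[6.2,[0,0.4,0],0],[7.4,[0,0.4,0],0],[7.4,[0,0.4,0],0],[7.4,[0,-3,0],0],[7.4,[0,-7,0],0]]'

```text
time_s: 18.6
ee_pos: [0.4795, -0.2951, 0.1546]
eef_rot: [-1.568, -0.002, 1.567]
force: [0.9, -0.2, 0.4]
grip_width: 0.0739
```

Request:
jog_arm --targets '[[7.4,[0,-5,0],0],[7.4,[0,-9,0],0],[7.4,[0,-12,0],0],[7.4,[0,-12,0],0]]'

```text
time_s: 19.0
ee_pos: [0.481, -0.2961, 0.2795]
eef_rot: [-1.577, 0.004, 1.567]
force: [0.1, -0.1, 0.1]
grip_width: 0.0743
```

```bash
python3 - <<'E'
from h import *
o=ctrl.get_obs(); print(o['ee_pos'],o['eef_rot'],o['force'],o['grip_width']); go(.5647,.028,.22,1.756)
c,P,T=cam("wrist"); save(c['img'],'w3.png')
for nm,lo,hi in(("can",.136,.15),("bottle",.1265,.1355),("carton",.112,.1265)):
    m=((P[...,2]>lo)&(P[...,2]<hi)&(P[...,0]>.3)&(P[...,0]<.66)).astype(np.uint8)
    k,l,s,ce=cv2.connectedComponentsWithStats(m)
    for i in range(1,k):
        q=P[l==i]
        if len(q)>200: print(nm,len(q),ce[i].round(),np.round(np.hstack(cv2.minAreaRect(q[:,:2].astype(np.float32))),4), cv2.minEnclosingCircle(q[:,:2].astype(np.float32)))
E
```

```text
[ 0.48102019 -0.2960948   0.27945959] [-1.57657142  0.00408963  1.56704764] [ 0.14707159 -0.0940277   0.11910271] 0.07431539425575326
go [32.46  5.86 -8.21] -0.189
can 3003 [273.  86.] [ 3.93700e-01 -2.96000e-01  4.61000e-02  4.58000e-02  8.54858e+01] ((0.3936328887939453, -0.29587382078170776), 0.023458577692508698)
bottle 643 [273. 281.] [ 5.61900e-01 -2.96800e-01  2.53000e-02  2.68000e-02  8.96497e+01] ((0.5617900490760803, -0.2969392240047455), 0.013714869506657124)
carton 2640 [275. 190.] [ 4.80000e-01 -2.95100e-01  4.17000e-02  4.84000e-02  8.92984e+01] ((0.47977322340011597, -0.29532504081726074), 0.03114725649356842)
carton 283 [273. 267.] [ 5.57000e-01 -2.97200e-01  3.13000e-02  2.22000e-02  8.77978e+01] ((0.5615354180335999, -0.29701346158981323), 0.016110839322209358)
```

View pics/w3.png

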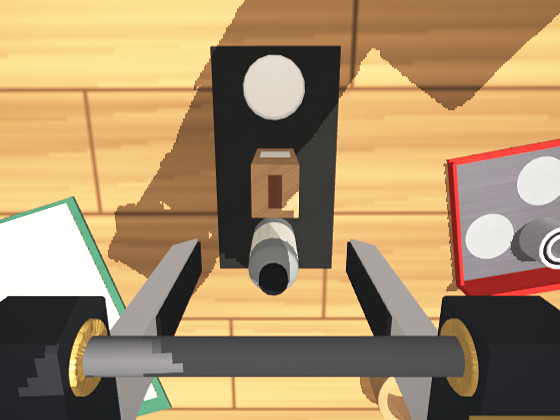

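All three are upright on the mat: can (273,87), carton (275,185), bottle (273,278). Now the bearing.

Request:
jog_arm --targets '[[8.0,[4.6,0,-1.2],0],[8.0,[9.2,0,-2.3],0],[8.0,[13.8,0,-3.5],-0.1],[8.0,[18.4,0,-4.6],-0.19],[8.0,[23,0,-5.8],-0.19],[8.0,[27.6,0,-6.9],-0.19],[8.0,[32.3,4,-8.1],-0.19],[8.0,[32.3,8,-8.1],-0.19],[8.0,[32.3,12,-8.1],-0.19],[8.0,[32.3,12,-8.1],-0.19]]'

```text
time_s: 20.05
ee_pos: [0.5594, 0.0277, 0.1487]
eef_rot: [-1.56, -0.002, 1.758]
force: [-0.1, 0.1, -0.1]
grip_width: 0.0799
```

```bash
python3 - <<'E'
from h import *
o=ctrl.get_obs(); print(o['ee_pos'],o['eef_rot'],o['grip_width'])
go(.5647,.028,.033,1.756)
c,P,T=cam("wrist"); save(c['img'],'w4.png'); np.save('pics/w4.npy',P)
for nm,lo,hi in(("bearing",.035,.043),):
    m=((P[...,2]>lo)&(P[...,2]<hi)&(P[...,0]>.3)&(P[...,0]<.66)).astype(np.uint8)
    k,l,s,ce=cv2.connectedComponentsWithStats(m)
    for i in range(1,k):
        q=P[l==i]
        if len(q)>300: print(nm,len(q),np.round(np.hstack(cv2.minAreaRect(q[:,:2].astype(np.float32))),4), cv2.minEnclosingCircle(q[:,:2].astype(np.float32)))
# discs: bright, flat, low
m=((c['img'].min(2)>170)&(P[...,2]<.009)&(P[...,2]>.001)&(P[...,0]>.42)&(P[...,1]<.13)&(P[...,1]>-.1)).astype(np.uint8)
k,l,s,ce=cv2.connectedComponentsWithStats(m)
for i in range(1,k):
    q=P[l==i]
    if len(q)>300: print('disc',len(q),ce[i].round(),cv2.minEnclosingCircle(q[:,:2].astype(np.float32)),q.mean(0))
E
```

```text
[0.55940614 0.02766064 0.14873468] [-1.56006354 -0.00219199  1.75781851] 0.07989241162222419
go [-0.09 11.57 -0.65] 0.002
bearing 2904 [5.64400e-01 2.77000e-02 5.12000e-02 5.09000e-02 4.91258e+01] ((0.5645657181739807, 0.02766391634941101), 0.0259543489664793)
bearing 648 [6.05300e-01 3.73000e-02 1.80000e-03 1.21000e-01 1.06546e+01] ((0.6050735712051392, 0.0372811034321785), 0.06059611961245537)
disc 9803 [315. 106.] ((0.47702279686927795, 0.049251724034547806), 0.06691572070121765) [0.48002345 0.04624266 0.00480777]
disc 301 [357. 144.] ((0.5027410984039307, 0.08834326267242432), 0.028951099142432213) [0.50190236 0.08623383 0.00463646]
disc 3861 [350. 191.] ((0.5411064028739929, 0.08971621841192245), 0.029840867966413498) [0.54050776 0.08930068 0.00513005]
disc 710 [222. 188.] ((0.5569320917129517, -0.019990652799606323), 0.0218062624335289) [ 0.55804471 -0.01513458  0.00520316]
```

Request:
jog_arm --targets '[[8.0,[0,0,0],0],[8.0,[0,0,0],0],[8.0,[0,0,0],0]]'

```text
time_s: 20.4
ee_pos: [0.563, 0.0269, 0.1567]
eef_rot: [-1.573, 0.001, 1.757]
force: [1.0, 0.6, 0.8]
grip_width: 0.08
```

```bash
python3 - <<'E'
from h import *
o=ctrl.get_obs(); print(o['ee_pos'],o['eef_rot'],o['grip_width'])
go(.5646,.0278,.031,1.756)
E
```

```text
[0.56299746 0.02687622 0.15668804] [-1.57338920e+00  5.44204430e-04  1.75654326e+00] 0.0799786230032012
go [ 0.07 12.57 -0.14] 0.001
```

Request:
jog_arm --targets '[[8.0,[0,4,-0.1],0],[8.0,[0,8,-0.1],0],[8.0,[0,11,-0.1],0],[8.0,[0,12.2,-0.1],0],[8.0,[0,12.6,-0.1],0],[8.0,[0,12.7,-0.1],0],[4.5,[0,12.7,-0.1],0],[4.5,[0,12.7,-0.1],0],[4.5,[0,12.7,-0.1],0],[4.5,[0,12.7,-0.1],0]]' --grip_force 35

```text
time_s: 21.4
ee_pos: [0.5636, 0.0274, 0.0285]
eef_rot: [-1.572, 0.0, 1.757]
force: [-0.0, -0.2, 4.8]
grip_width: 0.0513
```

Request:
jog_arm --targets '[[4.5,[0,0,0],0],[4.5,[0,0,0],0],[4.5,[0,0,0],0],[4.5,[0,-1,0],0],[4.5,[0,-3,0],0],[4.5,[0,-6,0],0],[4.5,[0,-9,0],0],[4.5,[0,-11,0],0],[4.5,[0,-11,0],0]]'

```text
time_s: 22.3
ee_pos: [0.5643, 0.0274, 0.1407]
eef_rot: [-1.575, 0.001, 1.757]
force: [0.7, 0.3, -4.3]
grip_width: 0.0515
```

```bash
python3 - <<'E'
from h import *
o=ctrl.get_obs(); print(o['ee_pos'],o['eef_rot'],o['grip_width'],o['force'])
go(.4868,.306,.031,1.82)
E
```

```text
[0.56429788 0.02740855 0.14070808] [-1.57491613e+00  7.77525979e-04  1.75700168e+00] 0.05147881216255292 [ 0.6672751   0.30180608 -4.33540458]
go [28.82 10.94  2.5 ] -0.063
```

Request:
jog_arm --targets '[[4.5,[2,0,0.2],0],[4.5,[5,0,0.5],0],[4.5,[9,0,0.8],-0.06],[4.5,[13,0,1.1],-0.06],[4.5,[17,0,1.5],-0.06],[4.5,[21,0,1.8],-0.06],[4.5,[25,0,2.2],-0.06],[4.5,[27.8,0,2.4],-0.06],[4.5,[28.8,0,2.5],-0.06],[4.5,[28.8,0,2.5],-0.06]]'

```text
time_s: 23.3
ee_pos: [0.4847, 0.3063, 0.1367]
eef_rot: [-1.569, 0.001, 1.819]
force: [0.3, -1.2, -4.7]
grip_width: 0.0519
```

Request:
jog_arm --targets '[[4.5,[0,3,0],0],[4.5,[0,6,0],0],[4.5,[0,8.5,0],0],[4.5,[0,10,0],0],[4.5,[0,10.5,0],0],[4.5,[0,10.5,0],0],[4.5,[0,10.5,0],0]]'

```text
time_s: 24.0
ee_pos: [0.4862, 0.3058, 0.0341]
eef_rot: [-1.572, -0.0, 1.817]
force: [-0.5, -0.1, -4.4]
grip_width: 0.0516
```

Request:
jog_arm --targets '[[4.5,[0,0.3,0],0],[4.5,[0,0.5,0],0],[4.5,[0,0.5,0],0],[4.5,[0,0.5,0],0]]'

```text
time_s: 24.4
ee_pos: [0.4858, 0.3059, 0.0285]
eef_rot: [-1.572, -0.0, 1.817]
force: [-0.8, 0.1, 1.9]
grip_width: 0.0514
```

Request:
jog_arm --targets '[[5.2,[0,0.05,0],0],[5.8,[0,0.05,0],0],[6.8,[0,0.05,0],0],[7.8,[0,0.05,0],0],[7.8,[0,0,0],0],[7.8,[0,-3,0],0],[7.8,[0,-8,0],0],[7.8,[0,-13,0],0],[7.8,[0,-18,0],0],[7.8,[0,-18,0],0]]'

```text
time_s: 25.4
ee_pos: [0.4873, 0.3068, 0.2151]
eef_rot: [-1.581, -0.003, 1.817]
force: [-0.2, 1.0, -0.6]
grip_width: 0.0784
```

Request:
jog_arm --targets '[[7.8,[0,0,0],0],[7.8,[0,0,0],0]]'

```text
time_s: 25.6
ee_pos: [0.485, 0.3055, 0.2066]
eef_rot: [-1.569, 0.001, 1.817]
force: [-0.8, 0.2, -0.9]
grip_width: 0.078
```

```bash
python3 - <<'E'
from h import *
o=ctrl.get_obs(); print(o['ee_pos'],o['eef_rot'],o['grip_width'],o['force'])
go(.480,-.2952,.22,1.567)
c,P,T=cam("wrist"); save(c['img'],'w5.png')
m=((P[...,2]>.035)&(P[...,2]<.044)&(P[...,0]>.3)&(P[...,0]<.66)).astype(np.uint8)
k,l,s,ce=cv2.connectedComponentsWithStats(m)
for i in range(1,k):
    q=P[l==i]
    if len(q)>300: print(len(q),ce[i],np.median(q[:,2]), cv2.minEnclosingCircle(q[:,:2].astype(np.float32)))
E
```

```text
[0.48504369 0.30552135 0.20655908] [-1.56870928e+00  5.25237058e-04  1.81699407e+00] 0.07798086612226383 [-0.80084639  0.18050297 -0.90076184]
go [-58.14  -1.28  15.13] 0.25
2034 [273.8259587  193.15044248] 0.04073903310123794 ((0.48675698041915894, 0.3067493438720703), 0.026020992547273636)
348 [ 41.46264368 250.74137931] 0.03945078649585457 ((0.5938097834587097, 0.1063326895236969), 0.03601378947496414)
```

View pics/w5.png

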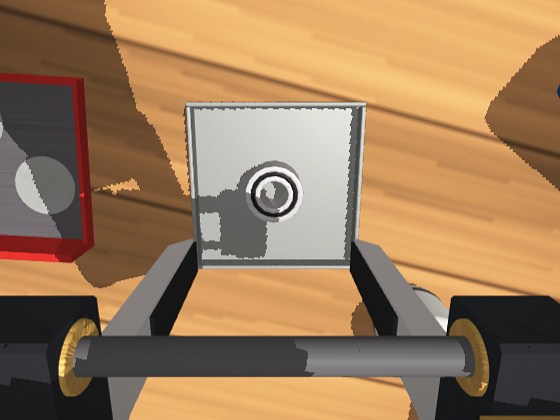

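The bearing lies flat in the tray at (274,193), centred at (0.487, 0.307). Next, the returns, starting with the carton.

Request:
jog_arm --targets '[[7.4,[-4.8,-1,1.2],0],[7.4,[-9.6,-2,2.5],0],[7.4,[-14.4,-2,3.7],0.1],[7.4,[-19.2,-2,5],0.25],[7.4,[-24,-2,6.2],0.25],[7.4,[-28.8,-2,7.5],0.25],[7.4,[-33.6,-2,8.7],0.25],[7.4,[-38.4,-2,10],0.25],[7.4,[-43.2,-2,11.2],0.25],[7.4,[-48,-2,12.5],0.25]]'

```text
time_s: 26.65
ee_pos: [0.4806, -0.1921, 0.2268]
eef_rot: [-1.569, -0.001, 1.567]
force: [1.6, -0.4, -0.9]
grip_width: 0.0743
```

Request:
jog_arm --targets '[[7.4,[-4.8,0,1.3],0],[7.4,[-8,0,2.1],0],[7.4,[-8,0,2.1],0],[7.4,[-8,0,2.1],0],[7.4,[-8,0,2.1],0]]'

```text
time_s: 27.15
ee_pos: [0.4601, -0.2692, 0.2274]
eef_rot: [-1.57, -0.001, 1.568]
force: [0.8, 0.9, -0.4]
grip_width: 0.074
```

```bash
python3 - <<'E'
from h import *
o=ctrl.get_obs(); print(o['ee_pos'],o['eef_rot'],o['grip_width'],o['force'])
go(.480,-.2952,.0815,1.567)
E
```

```text
[ 0.46011323 -0.26917619  0.22735178] [-1.56989750e+00 -7.78331325e-04  1.56786869e+00] 0.07403462775367106 [ 0.83328018  0.94469832 -0.36599839]
go [-2.61 14.58 -2.01] 0.001
```

Request:
jog_arm --targets '[[7.4,[-2.6,0,-2],0],[7.4,[-2.6,0,-2],0],[7.4,[-2.6,3,-2],0],[7.4,[-2.6,7,-2],0],[7.4,[-2.6,11,-2],0],[7.4,[-2.6,13.7,-2],0],[7.4,[-2.6,14.4,-2],0],[7.4,[-2.6,14.4,-2],0],[7.4,[-2.6,14.4,-2],0]]'

```text
time_s: 28.05
ee_pos: [0.4806, -0.2962, 0.0856]
eef_rot: [-1.573, 0.001, 1.568]
force: [-0.0, -0.4, -0.3]
grip_width: 0.0739
```

Request:
jog_arm --targets '[[3.6,[0,0,0],0],[3.6,[0,0,0],0],[3.6,[0,0,0],0],[3.6,[0,0,0],0],[3.6,[0,0,0],0],[3.6,[0,0,0],0],[3.6,[0,0,0],0],[3.6,[0,0,0],0],[3.6,[0,0,0],0]]' --grip_force 25

```text
time_s: 28.95
ee_pos: [0.4799, -0.2963, 0.0842]
eef_rot: [-1.571, 0.0, 1.567]
force: [-1.0, 1.3, 4.3]
grip_width: 0.0418
```

```bash
python3 - <<'E'
from h import *
o=ctrl.get_obs(); print(o['ee_pos'],o['eef_rot'],o['grip_width'],o['force'])
e=o['ee_pos']-[.480,-.2952,0]; print(e)
go(.5422,.0900,o['ee_pos'][2],1.861)
E
```

```text
[ 0.4798909  -0.29628027  0.08416055] [-1.57097446e+00  1.58376400e-04  1.56702165e+00] 0.041840737494722065 [-1.04068817  1.33393714  4.26202308]
[-0.0001091  -0.00108027  0.08416055]
go [ 3.865e+01 -1.000e-02 -6.090e+00] -0.294
```

Request:
jog_arm --targets '[[3.6,[0,-1.5,0],0],[3.6,[0,-4,0],0],[3.6,[0,-8,0],0],[3.6,[0,-11,0],0],[3.6,[2,-12,-0.3],0],[3.6,[5,-12,-0.8],0],[3.6,[9,-12,-1.4],-0.1],[3.6,[13,-12,-2.1],-0.2],[3.6,[17,-12,-2.7],-0.294],[3.6,[21,-12,-3.3],-0.294]]'

```text
time_s: 29.95
ee_pos: [0.5135, -0.0848, 0.2047]
eef_rot: [-1.571, 0.0, 1.864]
force: [0.3, 0.0, -2.1]
grip_width: 0.0423
```

```bash
python3 - <<'E'
from h import *
o=ctrl.get_obs(); print(o['ee_pos'],o['eef_rot'],o['grip_width'],o['force'])
go(.5422,.0900,.0842,1.862)
E
```

```text
[ 0.51350974 -0.08475204  0.20474486] [-1.57105461e+00  1.59124163e-04  1.86421390e+00] 0.042251891357522366 [ 0.29111117  0.00292066 -2.09407369]
go [15.9  12.05 -7.8 ] 0.002
```

Request:
jog_arm --targets '[[3.6,[3.6,0,-1.8],0],[3.6,[7.2,0,-3.5],0],[3.6,[10.8,0,-5.3],0],[3.6,[14,0,-6.9],0],[3.6,[15.7,0,-7.7],0],[3.6,[15.9,2,-7.8],0],[3.6,[15.9,5,-7.8],0],[3.6,[15.9,8,-7.8],0],[3.6,[15.9,10,-7.8],0],[3.6,[15.9,10.5,-7.8],0]]'

```text
time_s: 30.95
ee_pos: [0.5419, 0.0882, 0.0974]
eef_rot: [-1.567, -0.001, 1.861]
force: [0.3, 0.3, -1.6]
grip_width: 0.0417
```

Request:
jog_arm --targets '[[3.6,[0,0,0],0],[3.6,[0,0,0],0],[3.6,[0,0,0],0]]'

```text
time_s: 31.25
ee_pos: [0.5435, 0.0884, 0.1003]
eef_rot: [-1.573, 0.0, 1.861]
force: [0.8, -0.1, -1.4]
grip_width: 0.0419
```

```bash
python3 - <<'E'
from h import *
o=ctrl.get_obs(); print(o['ee_pos'],o['eef_rot'],o['grip_width'],o['force'])
go(.5422,.0895,.0842,1.862)
E
```

```text
[0.5434765  0.08836554 0.10034376] [-1.57278366e+00  4.03452625e-04  1.86096852e+00] 0.04193959823658242 [ 0.78431114 -0.12227225 -1.44613381]
go [0.15 1.61 0.09] -0.001
```

Request:
jog_arm --targets '[[3.6,[0.1,0.7,0.1],0],[3.6,[0.1,1.2,0.1],0],[3.6,[0.1,1.45,0.1],0],[3.6,[0.1,1.45,0.1],0],[3.6,[0.1,1.45,0.1],0]]'

```text
time_s: 31.75
ee_pos: [0.5416, 0.089, 0.0843]
eef_rot: [-1.571, -0.0, 1.861]
force: [-0.1, 0.5, -1.8]
grip_width: 0.0418
```

Request:
jog_arm --targets '[[3.6,[0.05,0.05,0],0],[4.4,[0.05,0.1,0],0],[5.0,[0.05,0.1,0],0],[6.2,[0.05,0.1,0],0],[7.4,[0.05,0.1,0],0],[7.4,[0,0,0],0],[7.4,[0,-3,0],0],[7.4,[0,-7,0],0],[7.4,[0,-12,0],0],[7.4,[0,-14,0],0]]'

```text
time_s: 32.75
ee_pos: [0.5426, 0.0891, 0.2293]
eef_rot: [-1.576, 0.001, 1.861]
force: [-0.2, -0.7, -0.8]
grip_width: 0.0738
```

Request:
jog_arm --targets '[[7.6,[0,0,0],0],[7.6,[0,0,0],0]]'

```text
time_s: 32.95
ee_pos: [0.5414, 0.0889, 0.2239]
eef_rot: [-1.57, -0.0, 1.861]
force: [0.4, 0.4, -0.2]
grip_width: 0.076
```

```bash
python3 - <<'E'
from h import *
o=ctrl.get_obs(); print(o['ee_pos'],o['eef_rot'],o['grip_width'])
go(.5618,-.2969,.22,1.567)
c,P,T=cam("wrist")
m=((P[...,2]>.112)&(P[...,2]<.1265)&(P[...,0]>.3)&(P[...,0]<.66)).astype(np.uint8)
k,l,s,ce=cv2.connectedComponentsWithStats(m)
for i in range(1,k):
    q=P[l==i]
    if len(q)>300: print(len(q),np.median(q[:,2]),np.round(np.hstack(cv2.minAreaRect(q[:,:2].astype(np.float32))),4))
E
```

```text
[0.54141964 0.08893148 0.2238732 ] [-1.57039867e+00 -3.87490694e-05  1.86101083e+00] 0.07599279783522989
go [-37.55   0.39   9.09] 0.294
3661 0.11935581070221413 [ 0.5414  0.0899  0.0479  0.0421 16.603 ]
```

Carton is back within 1 mm. Bottle next.

Request:
jog_arm --targets '[[7.6,[-4.8,0,1.2],0],[7.6,[-9.6,0,2.3],0.1],[7.6,[-14.4,0,3.5],0.2],[7.6,[-19.2,0,4.6],0.294],[7.6,[-24,0,5.8],0.294],[7.6,[-28.8,0,7],0.294],[7.6,[-33.6,0,8.1],0.294],[7.6,[-37.5,0,9.1],0.294],[7.6,[-37.5,0,9.1],0.294],[7.6,[-37.5,0,9.1],0.294]]'

```text
time_s: 34.0
ee_pos: [0.5612, -0.2967, 0.2223]
eef_rot: [-1.568, -0.002, 1.566]
force: [-0.6, 0.6, -0.2]
grip_width: 0.0758
```

```bash
python3 - <<'E'
from h import *
o=ctrl.get_obs(); print(o['ee_pos'],o['eef_rot'],o['grip_width'])
go(.5618,-.2969,.0805,1.567)
E
```

```text
[ 0.56115592 -0.29669166  0.22234655] [-1.56814506 -0.00179228  1.56555422] 0.07575897198148837
go [-0.05 14.18 -0.1 ] -0.001
```

Request:
jog_arm --targets '[[7.6,[0,4,0],0],[7.6,[0,8,0],0],[7.6,[0,12,0],0],[7.6,[0,14,0],0],[7.6,[0,14,0],0],[7.6,[0,14,0],0],[4.4,[0,14,0],0],[4.4,[0,14,0],0],[4.4,[0,14,0],0],[4.4,[0,14,0],0]]' --grip_force 28

```text
time_s: 35.0
ee_pos: [0.5619, -0.2965, 0.0851]
eef_rot: [-1.572, 0.001, 1.567]
force: [-0.6, -0.6, 4.0]
grip_width: 0.0496
```

Request:
jog_arm --targets '[[4.4,[0,0,0],0],[4.4,[0,0,0],0],[4.4,[0,0,0],0],[4.4,[0,0,0],0]]'

```text
time_s: 35.4
ee_pos: [0.562, -0.2966, 0.0851]
eef_rot: [-1.572, 0.0, 1.567]
force: [-0.3, 1.0, 6.2]
grip_width: 0.0496
```

```bash
python3 - <<'E'
from h import *
o=ctrl.get_obs(); print(o['ee_pos'],o['eef_rot'],o['grip_width'],o['force'])
e=o['ee_pos']-[.5618,-.2969,0]; print(e)
go(.5665+e[0],-.0349+e[1],o['ee_pos'][2])
E
```

```text
[ 0.56201581 -0.29655812  0.08512979] [-1.57176117e+00  4.75438020e-04  1.56684699e+00] 0.049647870460826984 [-0.29719868  0.96058611  6.18916618]
[0.00021581 0.00034188 0.08512979]
go [ 2.62e+01 -1.00e-02 -3.70e-01] 0
```

Request:
jog_arm --targets '[[4.4,[0,-1.5,0],0],[4.4,[0,-4,0],0],[4.4,[0,-7,0],0],[4.4,[0,-10,0],0],[4.4,[2,-11,0],0],[4.4,[5,-11,-0.1],0],[4.4,[9,-11,-0.1],0],[4.4,[13,-11,-0.2],0],[4.4,[17,-11,-0.2],0],[4.4,[21,-11,-0.3],0]]'

```text
time_s: 36.4
ee_pos: [0.5646, -0.0838, 0.1941]
eef_rot: [-1.57, -0.0, 1.567]
force: [1.3, 0.6, -2.1]
grip_width: 0.0496
```

Request:
jog_arm --targets '[[4.4,[3,0,-0.1],0],[4.4,[4.7,0,-0.1],0],[4.4,[5.2,1,-0.1],0],[4.4,[5.2,3,-0.1],0],[4.4,[5.2,6,-0.1],0],[4.4,[5.2,8.5,-0.1],0],[4.4,[5.2,9.7,-0.1],0],[4.4,[5.2,10,-0.1],0],[4.4,[5.2,10,-0.1],0],[4.4,[5.2,10,-0.1],0]]'

```text
time_s: 37.4
ee_pos: [0.5673, -0.0346, 0.0956]
eef_rot: [-1.573, 0.0, 1.567]
force: [0.4, 0.3, -2.8]
grip_width: 0.0494
```

```bash
python3 - <<'E'
from h import *
o=ctrl.get_obs(); print(o['ee_pos'],o['eef_rot'],o['grip_width'],o['force'])
go(.5667,-.0346,.0851)
E
```

```text
[ 0.56729339 -0.0346439   0.09559407] [-1.57250964e+00  2.17820793e-04  1.56680973e+00] 0.04935338388228708 [ 0.42634917  0.26688215 -2.77647479]
go [0.   1.05 0.06] 0
```

Request:
jog_arm --targets '[[4.4,[0,0.5,0],0],[4.4,[0,0.9,0],0],[4.4,[0,1.0,0],0],[4.4,[0,1.0,0],0],[4.4,[0,1.0,0],0]]'

```text
time_s: 37.9
ee_pos: [0.567, -0.0345, 0.085]
eef_rot: [-1.572, 0.0, 1.567]
force: [-1.3, -1.3, 5.0]
grip_width: 0.0495
```

Request:
jog_arm --targets '[[4.4,[0,0.05,0],0],[5.2,[0,0.05,0],0],[5.8,[0,0.05,0],0],[6.8,[0,0.05,0],0],[7.6,[0,0.05,0],0],[7.6,[0,0,0],0],[7.6,[0,-3,0],0],[7.6,[0,-7,0],0],[7.6,[0,-12,0],0],[7.6,[0,-14,0],0]]'

```text
time_s: 38.9
ee_pos: [0.5677, -0.0344, 0.2293]
eef_rot: [-1.577, 0.001, 1.567]
force: [-0.3, 0.5, -0.3]
grip_width: 0.0758
```

Request:
jog_arm --targets '[[7.6,[0,0,0],0],[7.6,[0,0,0],0]]'

```text
time_s: 39.1
ee_pos: [0.5665, -0.0343, 0.2238]
eef_rot: [-1.57, -0.0, 1.567]
force: [-0.4, 0.3, -1.0]
grip_width: 0.076
```

```bash
python3 - <<'E'
from h import *
o=ctrl.get_obs(); print(o['ee_pos'],o['eef_rot'],o['grip_width'])
go(.3937,-.2959,.22,1.567)
c,P,T=cam("wrist")
m=((P[...,2]>.1265)&(P[...,2]<.1355)&(P[...,0]>.3)&(P[...,0]<.66)).astype(np.uint8)
k,l,s,ce=cv2.connectedComponentsWithStats(m)
for i in range(1,k):
    q=P[l==i]
    if len(q)>200: print(len(q),np.median(q[:,2]),cv2.minEnclosingCircle(q[:,:2].astype(np.float32)))
E
```

```text
[ 0.56651164 -0.03432698  0.22376955] [-1.57025546e+00 -9.80591188e-05  1.56701827e+00] 0.07595190181612341
go [-26.22   0.38  17.18] 0.0
1073 0.12928306699342118 ((0.5670536160469055, -0.034615956246852875), 0.013497003354132175)
```

Bottle is back within 1 mm. Can last.

Request:
jog_arm --targets '[[7.6,[-4,0,2.6],0],[7.6,[-8,0,5.2],0],[7.6,[-12,0,7.9],0],[7.6,[-16,0,10.5],0],[7.6,[-20,0,13.1],0],[7.6,[-24,0,15.7],0],[7.6,[-26.2,0,17.2],0],[7.6,[-26.2,0,17.2],0],[7.6,[-26.2,0,17.2],0],[7.6,[-26.2,0,17.2],0]]'

```text
time_s: 40.15
ee_pos: [0.3941, -0.2949, 0.2237]
eef_rot: [-1.57, -0.001, 1.568]
force: [1.0, -0.3, 0.5]
grip_width: 0.0757
```

```bash
python3 - <<'E'
from h import *
o=ctrl.get_obs(); print(o['ee_pos'],o['eef_rot'],o['grip_width'])
go(.3937,-.2959,.0855,1.567)
E
```

```text
[ 0.39410633 -0.29487962  0.22372013] [-1.56987058e+00 -9.79355610e-04  1.56794076e+00] 0.0757275861201314
go [-0.12 13.82  0.03] 0.001
```

Request:
jog_arm --targets '[[7.6,[-0.1,4,0],0],[7.6,[-0.1,8,0],0],[7.6,[-0.1,12,0],0],[7.6,[-0.1,13.7,0],0],[7.6,[-0.1,13.7,0],0],[7.6,[-0.1,13.7,0],0],[4.6,[-0.1,13.7,0],0],[4.6,[-0.1,13.7,0],0],[4.6,[-0.1,13.7,0],0],[4.6,[-0.1,13.7,0],0]]'

```text
time_s: 41.15
ee_pos: [0.394, -0.2969, 0.0881]
eef_rot: [-1.572, 0.001, 1.567]
force: [-0.3, 1.2, 3.3]
grip_width: 0.0519
```

Request:
jog_arm --targets '[[4.6,[0,0,0],0],[4.6,[0,0,0],0],[4.6,[0,0,0],0],[4.6,[0,0,0],0]]'

```text
time_s: 41.55
ee_pos: [0.394, -0.2969, 0.088]
eef_rot: [-1.572, 0.001, 1.567]
force: [-0.8, 1.7, 5.4]
grip_width: 0.0518
```

```bash
python3 - <<'E'
from h import *
o=ctrl.get_obs(); print(o['ee_pos'],o['eef_rot'],o['grip_width'],o['force'])
e=o['ee_pos']-[.3937,-.2959,0]; print(e)
go(.4935+e[0],.0158+e[1],o['ee_pos'][2])
E
```

```text
[ 0.39399124 -0.29688447  0.08804353] [-1.57157432e+00  5.08920743e-04  1.56692052e+00] 0.05177543419957978 [-0.84948276  1.70337912  5.39386814]
[ 0.00029124 -0.00098447  0.08804353]
go [ 3.121e+01 -1.000e-02 -9.860e+00] 0
```

Request:
jog_arm --targets '[[4.6,[0,-1.5,0],0],[4.6,[0,-4,0],0],[4.6,[0,-7,0],0],[4.6,[0,-10,0],0],[4.6,[2,-11,-0.6],0],[4.6,[5,-11,-1.6],0],[4.6,[9,-11,-2.8],0],[4.6,[13,-11,-4.1],0],[4.6,[17,-11,-5.4],0],[4.6,[21,-11,-6.6],0]]'

```text
time_s: 42.55
ee_pos: [0.4606, -0.0853, 0.1972]
eef_rot: [-1.57, -0.0, 1.567]
force: [0.4, 0.0, -2.7]
grip_width: 0.052
```

Request:
jog_arm --targets '[[4.6,[4,0,-1.3],0],[4.6,[7.5,0,-2.4],0],[4.6,[9.5,0,-3],0],[4.6,[10.2,1,-3.2],0],[4.6,[10.2,3,-3.2],0],[4.6,[10.2,6,-3.2],0],[4.6,[10.2,8.5,-3.2],0],[4.6,[10.2,10,-3.2],0],[4.6,[10.2,10,-3.2],0],[4.6,[10.2,10,-3.2],0]]'

```text
time_s: 43.55
ee_pos: [0.4928, 0.0144, 0.0975]
eef_rot: [-1.57, 0.0, 1.566]
force: [0.9, 0.2, -2.3]
grip_width: 0.0518
```

```bash
python3 - <<'E'
from h import *
o=ctrl.get_obs(); print(o['ee_pos'],o['eef_rot'],o['grip_width'],o['force'])
go(.4937,.0157,.088)
E
```

```text
[0.4927969  0.01438502 0.09748906] [-1.57026294e+00  6.70899819e-05  1.56643322e+00] 0.051821428608957186 [ 0.86115619  0.23991648 -2.29267087]
go [ 0.13  0.95 -0.09] 0
```

Request:
jog_arm --targets '[[4.6,[0.1,0.5,-0.1],0],[4.6,[0.1,0.8,-0.1],0],[4.6,[0.1,0.95,-0.1],0],[4.6,[0.1,0.95,-0.1],0],[4.6,[0.1,0.95,-0.1],0]]'

```text
time_s: 44.05
ee_pos: [0.494, 0.0159, 0.0881]
eef_rot: [-1.571, 0.0, 1.567]
force: [0.0, 0.0, -1.8]
grip_width: 0.0517
```

Request:
jog_arm --targets '[[4.6,[0,0.05,0],0],[5.4,[0,0.05,0],0],[6.0,[0,0.05,0],0],[7.0,[0,0.05,0],0],[7.6,[0,0.05,0],0],[7.6,[0,0,0],0],[7.6,[0,-3,0],0],[7.6,[0,-7,0],0],[7.6,[0,-12,0],0],[7.6,[0,-17,0],0]]'

```text
time_s: 45.05
ee_pos: [0.4934, 0.0159, 0.2598]
eef_rot: [-1.57, -0.0, 1.567]
force: [0.1, -0.1, 0.6]
grip_width: 0.0759
```

Request:
jog_arm --targets '[[7.6,[0,-4,0],0],[7.6,[0,-4,0],0],[7.6,[0,-4,0],0],[7.6,[0,-4,0],0]]'

```text
time_s: 45.45
ee_pos: [0.4935, 0.0159, 0.2965]
eef_rot: [-1.568, -0.0, 1.567]
force: [-0.7, -0.9, -0.8]
grip_width: 0.076
```

```bash
python3 - <<'E'
from h import *
o=ctrl.get_obs(); print(o['ee_pos'],o['eef_rot'],o['grip_width'],o['force'])
c,P,T=cam("wrist"); save(c['img'],'w6.png')
for nm,lo,hi in(("can",.136,.15),("bot",.126,.135),("carton",.112,.1265),("bearing",.035,.043)):
    m=((P[...,2]>lo)&(P[...,2]<hi)&(P[...,0]>.3)&(P[...,0]<.66)).astype(np.uint8)
    k,l,s,ce=cv2.connectedComponentsWithStats(m)
    for i in range(1,k):
        q=P[l==i]
        if len(q)>200: print(nm,len(q),cv2.minEnclosingCircle(q[:,:2].astype(np.float32)),np.round(np.hstack(cv2.minAreaRect(q[:,:2].astype(np.float32))),4),np.median(q[:,2]))
save(cam("scene")[0]['img'],'scene1.png')
E
```

```text
[0.49351592 0.01589106 0.29647126] [-1.56841829e+00 -1.29656818e-04  1.56693566e+00] 0.0760206658350142 [-0.72094282 -0.88688118 -0.84271945]
can 2160 ((0.4933643937110901, 0.01687523163855076), 0.02331898920238018) [0.4934 0.0169 0.0455 0.0453 1.1325] 0.13923243550112843
bot 597 ((0.5666286945343018, -0.03444594889879227), 0.013524862937629223) [ 5.66700e-01 -3.44000e-02  2.61000e-02  2.59000e-02  6.30276e+01] 0.12931771110780793
carton 1682 ((0.5418014526367188, 0.09001327306032181), 0.0314750112593174) [ 0.5414  0.09    0.0479  0.042  16.9326] 0.11935101958094788
carton 255 ((0.5658600926399231, -0.034013792872428894), 0.015786096453666687) [ 5.61000e-01 -3.20000e-02  3.13000e-02  1.88000e-02  6.70898e+01] 0.11523265145704104
bearing 1477 ((0.4861157238483429, 0.3067099452018738), 0.026646791025996208) [ 0.4867  0.3064  0.0514  0.051  29.2541] 0.04062214593930713
bearing 271 ((0.6071069240570068, 0.028478603810071945), 0.059579767286777496) [6.06900e-01 2.84000e-02 2.10000e-03 1.19000e-01 1.08199e+01] 0.03911549862209207
```

View pics/w6.png

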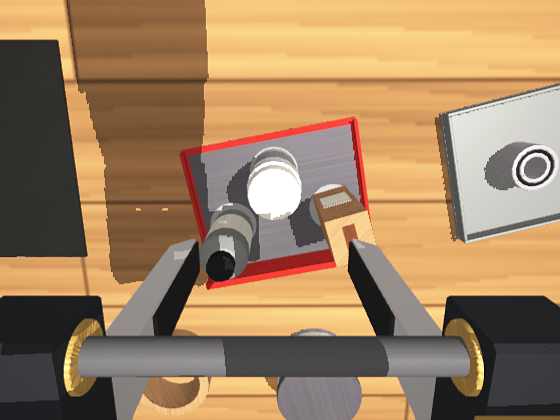

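View pics/scene1.png

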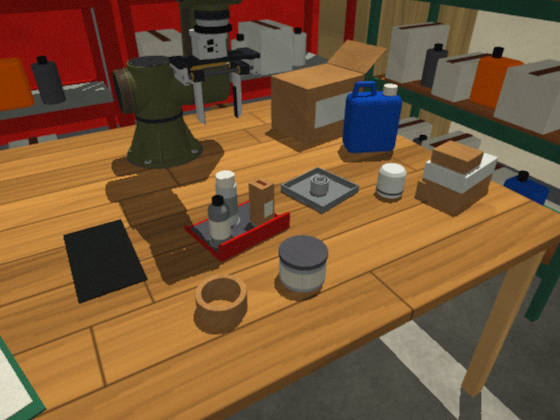

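Both pictures show the can, bottle and carton upright on their spots and the bearing flat in the tray (scene 319,185). The tin, tape roll and filter have not moved, and the gripper is clear.

```bash
python3 -c "
from station import ctrl
print(ctrl.hand_in())"
```

```text
the job is handed in; nothing more can be done
None
```

I did the job in the order asked and handed it in at about 45.5 s of the 141 s allowed. The can, bottle and carton went upright onto the mat, the bearing was laid flat in the grey tray, then all three went back into the bay.

The last wrist-camera check, with the gripper raised clear, gave these positions, each with cap or top height as expected for standing upright:

| Item | Final position (x, y, m) | Start position (x, y, m) | Off by |
|---|---|---|---|
| Can | 0.4934, 0.0169 | 0.4935, 0.0158 | about 1 mm |
| Bottle | 0.5666, -0.0344 | 0.5665, -0.0349 | under 1 mm |
| Carton | 0.5414, 0.0900 (16.9°) | 0.5422, 0.0900 (16.7°) | about 1 mm |
| Bearing | about 0.486, 0.307, lying flat | – | near the tray centre |

- **Bystanders:** The tin, tape roll and filter look unmoved in the final scene picture. I judged them by eye, not by measurement.
- **Forces:** The wrist force shown after each move stayed under about 7 N.
- **Failed checks:** None failed or disagreed. The camera calibration is itself only good to about 2 mm.
- **Move correction:** One move, while returning to the mat to fetch the carton, stopped about 3 cm off because I used the wrong axes. I corrected it high above the mat before descending, and nothing was touched.

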